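# Stow the relief valve in its berth for sea

### The arm

A 7-joint arm with a two-finger parallel gripper is mounted at the origin on the work surface. World frame = base frame: x ahead of the robot, y to its left, z up, the work surface at z = 0. Lengths are in mm, angles in rad, forces in N, time in s.
With the tool pointing down it reaches from about 400 to 875 mm from the base axis. Payload 19.3 kg.
Tool frame: the origin (TCP) lies midway between the tips of the shut fingers; the grasp point (between the pads) lies 19 mm behind it; z points along the fingers, y is the line along which they close (so a half turn about z gives the same grasp; the last joint's range is limited). The gripper opens to 85 mm and grips with 20 to 120 N. Pads are 22 mm wide; open, the fingers measure 114 mm over their backs; the gripper's body (76 mm by 85 mm) begins 54 mm behind the grasp point. The pads swing forward as they close: fully open they stand 13 mm farther back than shut.
Start: joints at [1.114, 0.521, -0.036, 1.599, 0.021, 1.021, -0.113], TCP at [235.739, -578.828, 231.291] pointing down, gripper open.
Joint ranges: [-2.91, 2.91], [-0.3, 2.13], [-1.5, 1.42], [0.17, 2.43], [-1.26, 4.41], [0.16, 1.93], [-2.52, 2.52]. Speed limits (rad/s): [1.89, 1.89, 2.39, 2.39, 3.01, 3.01, 3.01].

### API

Orientations are given as [roll, pitch, yaw] about the fixed x, y, z axes, in that order (R = Rz(yaw) Ry(pitch) Rx(roll)).
In Python, from workcell import r gives the robot as it stands.
- The arm moves only by the tool carry_out, never from a script. Its argument "moves" is a list of rows, each an object with "twist": the turn, a rotation vector about the world's x, y, z in degrees, a list of three; "slide": the shift along the world's x, y, z in m, a list of three; "claw": the opening, from 0 (shut) to 1 (fully open). In form: [{"twist": [wx, wy, wz], "slide": [tx, ty, tz], "claw": claw}, ...]. A call has 1 to 5 rows; each row shifts and turns the commanded pose from where the row before left it; what a row does not reach is not made up. A row lasts 1/8 s, in which the tool goes at most 62.5 mm and 10.7 degrees, less where a joint would pass 70% of its speed; a pose out of reach is approached as far as the arm can. A call is refused whole if a number of a shift passes 0.0625 or a number of a turn 10.7, either way. A call with a gripper value outside its range is refused whole. The fingers move at their own pace and stop on an object; the grip force is fixed at half the most. Time passes only in rows, so rows that do not move let the fingers close. It gives the time, the measured TCP pose, the force, the opening and the grip force at its end, in the units of the state.
- r.observe(): the state, without advancing time (a new reading comes with each control period).
- r.capture(name): name is "scene" or "top"; returns the picture (480x640x3 uint8, blue, green, red); there is no depth.
- r.camera_info(name): a dict with "mtx" (3x3 intrinsics, pixels), "eye" and "orientation" of the camera in the world. Camera axes: x right, y down, z forward; pixel columns grow to the right and rows downward; lengths in mm; the calibration is good to about 2 mm. A picture is of the moment at which its call begins. camera_info takes no time and is no camera call.
- r.close_job(): hands the job in; it is judged then, once.
Trained networks look in the newest picture that a camera, given by its name, has taken for a name from the list of things; names that differ only in an ending like _2 or _b are one class to them, and where a whole thing is asked for, a point or a joint stands for the part that bears it (a point fixed in the world has none). Each returns a list of dicts, best first, with "p" (0 to 1); they miss things now and then, are a little off and sometimes report something else, mostly with a low value. They report only what shows in the picture. A call takes as long as a camera call. They do not tell look-alikes from the thing itself.
- r.find_in(camera, target): "location" ([x, y, z] in mm, in world coordinates, good to about 4 mm: the middle of the surface that is visible of it).
- r.landmark_of(camera, target): "location" ([x, y, z] in mm, in world coordinates, good to about 4 mm: a listed point, or the origin of a listed thing).
The state is a dict: "t": time; "qpos": joint angles; "qd": joint speeds; "joint_efforts": joint torques, N m; "tool_pos": TCP position; "tool_rot": TCP orientation; "contact_force": force on the tool from outside, world axes, zero at the start; "moment": the same for the moment, N m; "gripper_width": finger opening in mm; "grip_force": force on a finger pad.
Only numpy, scipy, OpenCV 4.12 (cv2) and the standard library are available. Lean on these libraries where they do the work, as an engineer would, in place of code of your own. Each camera call takes 0.05 s, during which the arm holds its last target. There are 200 camera calls.

### The job

Push the tall brass relief valve across the rubber mat into the yellow berth until its foot is right up against the back rail, touching it only on its thick round foot and keeping it standing; do not lift or tip it. Then push the red tab to slide the little steel keeper door fully shut across the berth's mouth. Leave the bearing shells, the piston pin and the nozzle segment where they are.

Things in the scene. Friction and masses are not known exactly. Their poses are not given: they have to be found in the camera images.
- valve: brass pressure relief valve standing on end, loose, about 0.55 kg, 160 mm tall in all; this frame's origin is the centre of the underside of its foot, z up along the valve. The foot is a plain round disc 52 mm in diameter and 20 mm high, the widest part; round, so yaw does not matter. Pushed above about 25 mm it tips over; foot on rubber mat, it takes roughly 3 to 8 N to slide
- valve_upper: all of the valve above its foot, fixed to the foot, same origin and axes as the valve: slender body from 20 to 160 mm height, at most 36 mm in diameter, with a stub outlet 18 mm thick at 43 mm height along its +x that reaches 25 mm from the axis, and a red band. Not to be touched
- berth: yellow U-shaped pocket fixed to the shelf, mouth facing its own -x (roughly to the robot's left). Origin at mat-top height (the mat is 4 mm thick) where the centre of the valve's foot stands when the foot touches the back rail (inner face at x = +26 mm). Inner side faces at y = -39 and +39 mm; walls 8 mm thick, 40 mm high, beginning at x = -46 mm (-y wall, nearer the robot) and -34 mm (+y wall). Its axes are the axes meant below
- channel (a point): middle of the top of the greased steel channel fixed to the berth that carries the keeper door on the +y side of the mouth (away from the robot): 100 mm long along y, 16 mm wide, 10 mm high, then a 20 mm high end block at its +y end. In the mouth itself there is only a flush steel strip, which stops nothing
- keeper (a joint): small steel keeper door, sliding along the berth's y: value in m, 0 = fully shut across the mouth (against a stop), growing as it is drawn open to the berth's +y, most 0.09. Takes 1 to 3 N to push, stays where left. Panel 92 mm wide, 5 mm thick, its top 45 mm above the mat, at x = -41 mm in the berth's frame; at value 0 it spans y = -41 to +51 mm
- keeper_tab (a point): centre of the outer (berth +y) face of the door's red push tab: an upright plate 5 mm thick standing out in front of the panel, this face about 45 mm along the berth's x and from 9 to 59 mm above the mat. Pushing this face to the berth's -y shuts the door
- shell_a: tan phenolic half bearing shell lying arch-up, 50 mm long (its x), 72 mm wide, 36 mm high; origin under its middle on the mat. Bystander
- shell_b: another identical tan half bearing shell. Bystander
- pin: chromed hollow piston pin standing on end, 40 mm diameter, 85 mm tall; origin at the centre of its underside. Bystander
- nozzle: rust-red cast turbocharger nozzle segment, a curved double band with vanes, about 65 by 137 mm and 36 mm high; origin at mid underside. Bystander
There are look-alikes about, which are no part of the job. Of the things that look like the berth, the larger one is meant.

How it is judged (in metres and radians):
On the way, in this order (a step that is already met when the one before it is completed fails the run):
1. the valve stands upright in the berth, its foot within 6 mm of the back rail (x of valve in the frame of berth between -0.006 and 0.005 m and y of valve in the frame of berth between -0.018 and 0.018 m and angle between valve's own z axis and vertical below 0.08 rad and linear speed of valve below 0.01 m/s), for 0.2 s.
2. the keeper door is slid shut (value of joint keeper below 0.005 m), for 0.2 s.
At the end, for the whole second after the job is handed in: the valve stands upright (within 0.08 rad) and still in the berth, its foot within 6 mm of the back rail and between the side walls; the keeper door is shut to within 5 mm; the bystanders are at rest (all of step 1 and value of joint keeper below 0.005 m and linear speed of each of shell_a, shell_b, pin, nozzle below 0.01 m/s); the robot touches nothing.
It fails at once if the valve is tipped by more than 0.25 rad (angle between valve's own z axis and vertical above 0.25 rad).
It fails at once if the valve is lifted more than 10 mm off the mat (height (world z) of valve above 0.014 m).
It fails at once if the robot touches the valve above its foot (over 1 N) (contact force between any of the fingers, the arm and valve_upper above 1 N).
It fails at once if a bystander is moved more than 15 mm (distance of any of shell_a, shell_b, pin, nozzle from where it was at the start of the episode above 0.015 m).
It also fails if it takes over 58 s, if anything falls off the work surface, if the arm or the gripper's body presses on something with over 40 N, if the wrist force passes 120 N, or if a joint passes its speed limit or range.

## Working session

There is one attempt and no reset: what is moved stays moved. The work goes in short steps, Python scripts to look and compute and a tool call to move; the robot and the scene stay as the last step left them, time stands still between calls to the robot, and variables do not carry over. Pictures are saved under pics/ and viewed, at most 10 in all, crops included, and the job is handed in when it is done.

Besides the shell and the picture viewer there is one more tool, called after "Request:" by a JSON object that holds its "op" and its "data". carry_out: Moves the arm, as the interface text tells. Its arguments: {"type":"object","properties":{"moves":{"type":"array","items":{"type":"object","properties":{"twist":{"type":"array","items":{"type":"number"}},"slide":{"type":"array","items":{"type":"number"}},"claw":{"type":"number"}}}}},"required":["moves"]}

```bash
mkdir -p pics; python3 - <<'E'
from workcell import r
import cv2
for c in("scene","top"):
    cv2.imwrite(f"pics/{c}0.png",r.capture(c))
    i=r.camera_info(c);print(c,i)
    for t in("valve","berth","channel","keeper_tab","keeper","shell_a","pin","nozzle"):
        print(t,[(round(d["p"],2),[round(float(v)) for v in d["location"]]) for d in r.landmark_of(c,t)] if t!="keeper" else [(round(d["p"],2),[round(float(v)) for v in d["location"]]) for d in r.find_in(c,t)])
s=r.observe();print(s["t"],s["tool_pos"],s["tool_rot"])
E
```

```text
scene {'mtx': array([[448.74493175,   0.        , 318.79412374],
       [  0.        , 448.74493175, 237.41686264],
       [  0.        ,   0.        ,   1.        ]]), 'eye': array([1034.99817745, -158.99239592,  691.21127763]), 'orientation': array([-2.40875213, -0.00518635,  1.44109283])}
valve [(0.59, [704, 3, 3]), (0.57, [723, -142, 35])]
berth [(0.86, [589, -60, 4]), (0.78, [184, -289, -2])]
channel [(0.77, [679, -125, 18]), (0.61, [229, -340, 7])]
keeper_tab [(0.78, [235, -307, 22]), (0.64, [543, 46, 1]), (0.59, [722, -140, 38])]
keeper [(0.87, [680, -128, 39]), (0.53, [212, -282, 15])]
shell_a [(0.57, [480, -175, 5]), (0.56, [474, -71, 5]), (0.38, [703, 3, 8])]
pin [(0.9, [542, 44, 4]), (0.71, [483, -175, 3]), (0.17, [704, 4, 2])]
nozzle [(0.8, [640, -219, 2]), (0.47, [593, -60, 4])]
top {'mtx': array([[586.20793632,   0.        , 321.95956074],
       [  0.        , 586.20793632, 229.59824129],
       [  0.        ,   0.        ,   1.        ]]), 'eye': array([ 418.6896345 ,  -82.08522415, 1034.79283534]), 'orientation': array([-3.09914203, -0.00706707, -1.55378743])}
valve [(0.62, [704, -2, 7])]
berth [(0.71, [179, -286, -3]), (0.59, [718, -142, 39]), (0.57, [591, -60, -2])]
channel [(0.97, [226, -339, 10]), (0.59, [677, -126, 11])]
keeper_tab [(0.68, [715, -145, 40]), (0.57, [237, -302, 22])]
keeper [(0.92, [682, -135, 46]), (0.74, [217, -291, 26])]
shell_a [(0.79, [484, -179, -2]), (0.78, [478, -68, 4])]
pin [(0.87, [539, 44, 2])]
nozzle [(0.69, [638, -219, 5]), (0.57, [701, 0, 7])]
0.9 [ 235.7333307  -578.82824082  231.2683324 ] [-3.14154055e+00  9.20721464e-06  3.86739061e-01]
```

View pics/scene0.png

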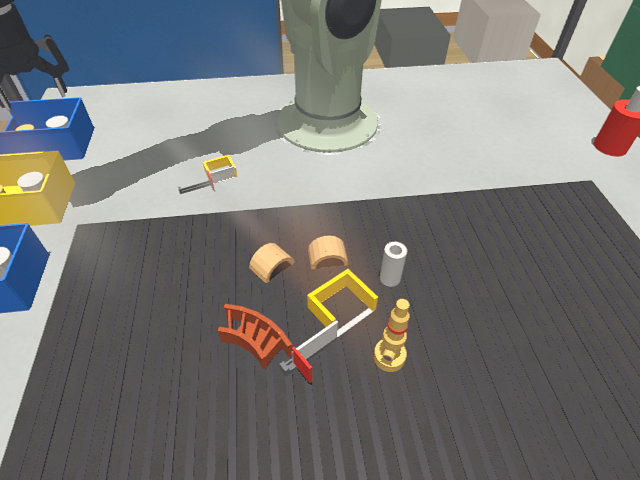

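View pics/top0.png

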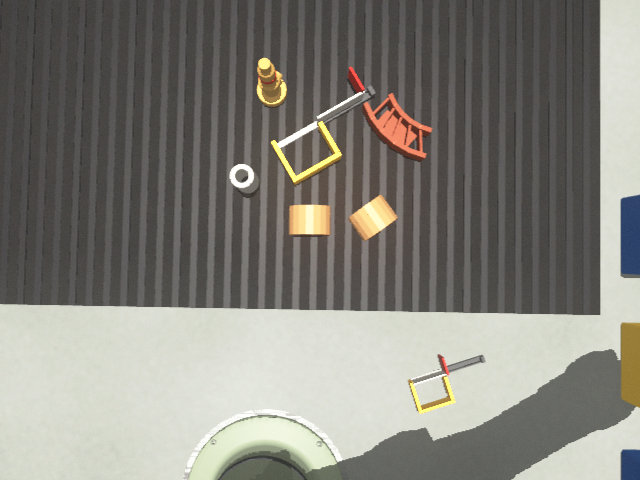

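The scene view shows the valve at (390,345), the large berth at (343,300) with its open keeper and red tab at (302,362), and the nozzle at (255,335). A small look-alike berth is at (220,170). In the top view the large berth is at (307,152) and the small one, off the mat, at (432,392). The larger one is meant. I'll fit poses to the silhouettes and check them in a crop.

```bash
cat > h.py <<'E'
import numpy as np,cv2
from workcell import r
from scipy.spatial.transform import Rotation as Ro
from scipy.optimize import minimize
def proj(c,P):
    i=r.camera_info(c);R=Ro.from_euler('xyz',i["orientation"]).as_matrix()
    p=(np.asarray(P,float)-i["eye"])@R@i["mtx"].T
    return p[:,:2]/p[:,2:]
def box(x0,x1,y0,y1,z0,z1): return np.array([[x,y,z] for x in(x0,x1) for y in(y0,y1) for z in(z0,z1)],float)
def cyl(rad,z0,z1):
    a=np.linspace(0,2*np.pi,40);return np.array([[rad*np.cos(t),rad*np.sin(t),z] for t in a for z in(z0,z1)])
def place(B,p):
    c,s=np.cos(p[2]),np.sin(p[2]);return B@np.array([[c,s,0],[-s,c,0],[0,0,1]])+[p[0],p[1],4]
def sil(c,parts,p,S=4):
    m=np.zeros((480*S,640*S),np.uint8)
    for B in parts:
        cv2.fillConvexPoly(m,cv2.convexHull(np.round(proj(c,place(B,p))*S).astype(np.int32)),1)
    return cv2.resize(m.astype(np.float32),(640,480),interpolation=cv2.INTER_AREA)
def fit(masks,parts,p0,d):
    f=lambda p:sum(np.abs(sil(c,parts,p)-m).sum() for c,m in masks.items())
    return minimize(f,p0,method='Nelder-Mead',options=dict(initial_simplex=np.array([p0]+[np.array(p0)+np.eye(3)[k]*d[k] for k in range(len(d))]) if len(d)==3 else np.array([p0]+[np.array(p0)+v for v in ([d[0],0,0],[0,d[1],0],[0,0,1e-6])]),xatol=.1,maxiter=120))
def hsvmask(im,lo,hi,box):
    h=cv2.inRange(cv2.cvtColor(im,cv2.COLOR_BGR2HSV),lo,hi)//255;m=np.zeros_like(h)
    x0,y0,x1,y1=box;m[y0:y1,x0:x1]=h[y0:y1,x0:x1];return m.astype(np.float32)
U=[box(26,34,-47,47,0,40),box(-46,34,-47,-39,0,40),box(-34,34,39,47,0,40)]
V=[cyl(26,0,20),cyl(15,20,130),cyl(12,130,160)]
E
python3 - <<'E'
from h import *
S=cv2.imread("pics/scene0.png");T=cv2.imread("pics/top0.png")
mb={"scene":hsvmask(S,(22,120,60),(34,255,255),(300,262,382,336)),"top":hsvmask(T,(22,120,60),(34,255,255),(264,115,348,190))}
mv={"scene":hsvmask(S,(0,70,60),(34,255,255),(365,292,420,380)),"top":hsvmask(T,(0,70,60),(34,255,255),(245,50,292,112))}
for n in("scene","top"): print(n,mb[n].sum(),mv[n].sum())
yaw=np.arctan2(-.466,-.885)
for ms in(mb,{"top":mb["top"]},{"scene":mb["scene"]}):
    o=fit(ms,U,[590,-60,yaw],[8,8,.1]);print("berth",o.x.round(3),o.fun)
    if ms is mb: pb=o.x
for ms in(mv,{"top":mv["top"]},{"scene":mv["scene"]}):
    o=fit(ms,V,[704,0,0],[6,6]);print("valve",o.x.round(2),o.fun)
    if ms is mv: pv=o.x
for n,pts in(("top",[[719,-142,38]]),("scene",[[719,-142,38]])):pass
c,s=np.cos(pb[2]),np.sin(pb[2])
to=lambda q:((q[0]-pb[0])*c+(q[1]-pb[1])*s,-(q[0]-pb[0])*s+(q[1]-pb[1])*c)
print("valve in berth",to(pv),"tab",to((719,-142)),"nozzle",to((639,-219)),"pin",to((541,44)),"shell",to((480,-70)))
out=[]
for n,I,b in(("top",T,(235,45,445,200)),("scene",S,(210,230,430,390))):
    J=I.copy()
    for P,p in((U,pb),(V,pv)):
        m=(sil(n,P,p)>.5).astype(np.uint8);k,_=cv2.findContours(m,cv2.RETR_LIST,cv2.CHAIN_APPROX_NONE);cv2.drawContours(J,k,-1,(255,0,255),1)
    x0,y0,x1,y1=b;out.append(cv2.resize(J[y0:y1,x0:x1],(780,295*1),interpolation=cv2.INTER_CUBIC) if 0 else cv2.resize(J[y0:y1,x0:x1],(400,300),interpolation=cv2.INTER_CUBIC))
cv2.imwrite("pics/fit.png",np.hstack(out))
E
```

```text
scene 1158.0 1897.0
top 211.0 1130.0
berth [593.221 -59.713  -2.621] 1330.0
berth [595.517 -61.724  -2.598] 707.5
berth [592.548 -59.615  -2.618] 487.125
valve [704.57   4.27   0.  ] 529.375
valve [704.14   3.22   0.  ] 105.125
valve [703.04   5.66  -0.  ] 383.25
valve in berth (np.float64(-128.42309297874235), np.float64(-0.1404958226050752)) tab (np.float64(-68.20257561406683), np.float64(133.94006282769098)) nozzle (np.float64(39.49570476898441), np.float64(160.96006287457627)) pin (np.float64(-6.270345721224494), np.float64(-115.94871023044409)) shell (np.float64(103.34386899727173), np.float64(-47.379592315398675))
```

View pics/fit.png

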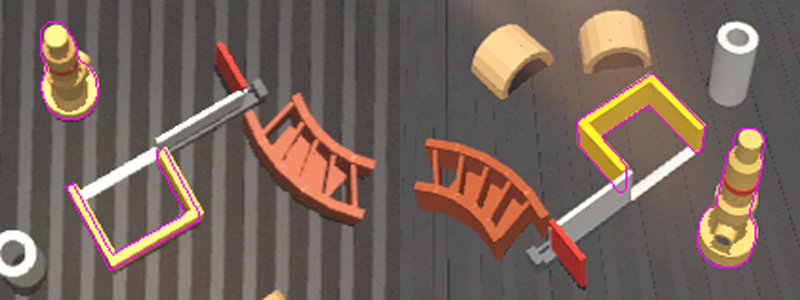

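The overlay confirms the larger berth, with its contours sitting on the yellow U and on the valve. I read the berth at (593,-60) with yaw -2.62, and the valve at (704,4), almost on the berth's axis. Next I move behind the valve at height, with the hand tilting away from it.

Request:
{"op": "carry_out", "data": {"moves": [{"twist":[0,0,7.7],"slide":[0.038,0.044,0],"claw":0.3},{"slide":[0.039,0.045,0],"twist":[0,0,0],"claw":0.3},{"slide":[0.039,0.045,0],"twist":[0,0,0],"claw":0.3},{"slide":[0.039,0.045,0],"twist":[0,0,0],"claw":0.3},{"slide":[0.039,0.045,0],"twist":[0,0,0],"claw":0.3}]}}

```text
t: 1.52
tool_pos: [430.8, -353.3, 231.5]
tool_rot: [3.141, -0.0, 0.521]
contact_force: [0.6, -0.4, 0.3]
gripper_width: 26.0
grip_force: 0.0
```

Request:
{"op": "carry_out", "data": {"moves": [{"slide":[0.039,0.045,0],"twist":[0,0,0],"claw":0.3},{"slide":[0.039,0.045,0],"twist":[0,0,0],"claw":0.3},{"slide":[0.039,0.045,0],"twist":[0,0,0],"claw":0.3},{"slide":[0.039,0.045,0],"twist":[0,0,0],"claw":0.3},{"slide":[0.039,0.045,0],"twist":[0,0,0],"claw":0.3}]}}

```text
t: 2.15
tool_pos: [625.9, -128.3, 231.4]
tool_rot: [3.141, -0.0, 0.521]
contact_force: [-0.5, -0.6, 0.0]
gripper_width: 25.5
grip_force: 0.0
```

Request:
{"op": "carry_out", "data": {"moves": [{"slide":[0.038,0.044,0],"twist":[0,0,0],"claw":0.3},{"slide":[0.038,0.044,0],"twist":[0,0,0],"claw":0.3},{"slide":[0.038,0.044,0],"twist":[0,0,0],"claw":0.3},{"slide":[0.038,0.044,0],"twist":[0,0,0],"claw":0.3},{"slide":[0,0,0],"twist":[0,0,0],"claw":0.3}]}}

```text
t: 2.78
tool_pos: [777.6, 51.6, 229.5]
tool_rot: [-3.139, -0.0, 0.526]
contact_force: [-0.6, -1.3, -0.5]
gripper_width: 25.7
grip_force: 0.0
```

Request:
{"op": "carry_out", "data": {"moves": [{"slide":[0,-0.005,-0.02],"twist":[-4.5,7.8,0],"claw":0.3},{"slide":[0,0,-0.02],"twist":[-4.5,7.8,0],"claw":0.3},{"slide":[0,0,-0.02],"twist":[-4.5,7.8,0],"claw":0.3},{"slide":[0,0,0],"twist":[0,0,0],"claw":0.3},{"slide":[0,0,0],"twist":[0,0,0],"claw":0.3}]}}

```text
t: 3.4
tool_pos: [778.1, 39.8, 175.4]
tool_rot: [3.14, 0.443, 0.52]
contact_force: [0.0, -0.2, 0.6]
gripper_width: 25.4
grip_force: 0.0
```

Request:
{"op": "carry_out", "data": {"moves": [{"slide":[0,0.006,-0.05],"twist":[0,0,0],"claw":0.3},{"slide":[0,0,-0.05],"twist":[0,0,0],"claw":0.3},{"slide":[0,0,-0.035],"twist":[0,0,0],"claw":0.3},{"slide":[0,0,0],"twist":[0,0,0],"claw":0.3},{"slide":[0,0,0],"twist":[0,0,0],"claw":0.3}]}}

```text
t: 4.03
tool_pos: [779.2, 46.1, 43.7]
tool_rot: [3.139, 0.441, 0.519]
contact_force: [-0.1, 0.3, 0.5]
gripper_width: 25.6
grip_force: 0.0
```

Request:
{"op": "carry_out", "data": {"moves": [{"slide":[0,0,-0.02],"twist":[0,0,0],"claw":0.3},{"slide":[0,0,-0.011],"twist":[0,0,0],"claw":0.3},{"slide":[0,0,0],"twist":[0,0,0],"claw":0.3},{"slide":[0,0,0],"twist":[0,0,0],"claw":0.3}]}}

```text
t: 4.53
tool_pos: [777.6, 46.6, 8.2]
tool_rot: [3.141, 0.446, 0.521]
contact_force: [0.3, -0.1, 0.0]
gripper_width: 26.0
grip_force: 0.0
```

```bash
python3 - <<'E'
from h import *
o=[]
for n,b in(("top",(215,20,335,110)),("scene",(340,280,500,400))):
    x0,y0,x1,y1=b;o.append(cv2.resize(r.capture(n)[y0:y1,x0:x1],(400,300),interpolation=cv2.INTER_CUBIC))
cv2.imwrite("pics/app.png",np.hstack(o))
E
```

```text
(no output)
```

View pics/app.png

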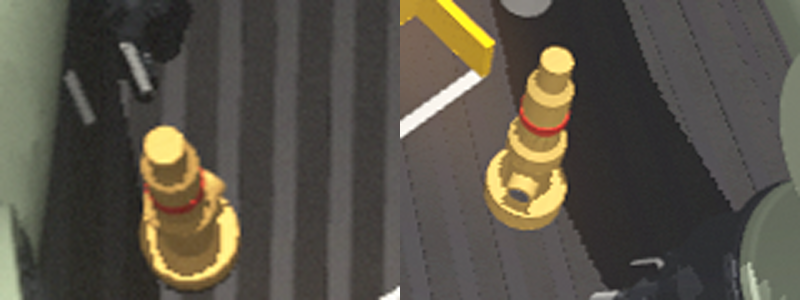

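Both fingertips are on the mat behind the foot, at about (130,80) and (80,100) in the left half, and clear of the valve. I'll push slowly along the berth's axis.

Request:
{"op": "carry_out", "data": {"moves": [{"slide":[-0.007,-0.004,0],"twist":[0,0,0],"claw":0.3},{"slide":[-0.007,-0.004,0],"twist":[0,0,0],"claw":0.3},{"slide":[-0.007,-0.004,0],"twist":[0,0,0],"claw":0.3},{"slide":[-0.007,-0.004,0],"twist":[0,0,0],"claw":0.3},{"slide":[-0.007,-0.004,0],"twist":[0,0,0],"claw":0.3}]}}

```text
t: 5.25
tool_pos: [742.5, 26.4, 8.5]
tool_rot: [3.141, 0.446, 0.521]
contact_force: [-0.4, -0.3, -0.6]
gripper_width: 25.2
grip_force: 0.0
```

Request:
{"op": "carry_out", "data": {"moves": [{"slide":[-0.004,-0.0023,0],"twist":[0,0,0],"claw":0.3},{"slide":[-0.004,-0.0023,0],"twist":[0,0,0],"claw":0.3},{"slide":[-0.004,-0.0023,0],"twist":[0,0,0],"claw":0.3},{"slide":[-0.004,-0.0023,0],"twist":[0,0,0],"claw":0.3},{"slide":[-0.004,-0.0023,0],"twist":[0,0,0],"claw":0.3}]}}

```text
t: 5.88
tool_pos: [722.7, 15.2, 8.4]
tool_rot: [3.141, 0.445, 0.521]
contact_force: [3.7, 1.9, 0.2]
gripper_width: 25.7
grip_force: 1.4
```

Request:
{"op": "carry_out", "data": {"moves": [{"slide":[-0.005,-0.0029,0],"twist":[0,0,0],"claw":0.3},{"slide":[-0.005,-0.0029,0],"twist":[0,0,0],"claw":0.3},{"slide":[-0.005,-0.0029,0],"twist":[0,0,0],"claw":0.3},{"slide":[-0.005,-0.0029,0],"twist":[0,0,0],"claw":0.3},{"slide":[-0.005,-0.0029,0],"twist":[0,0,0],"claw":0.3}]}}

```text
t: 6.5
tool_pos: [697.4, 0.3, 8.4]
tool_rot: [3.141, 0.446, 0.521]
contact_force: [2.3, 2.0, -0.9]
gripper_width: 25.8
grip_force: 1.4
```

```bash
cat > look.py <<'E'
from h import *
import sys
o=[];mv={}
for n,b,w in(("top",(215,20,395,200),(235,50,340,185)),("scene",(290,230,450,390),(325,262,415,380))):
    I=r.capture(n);x0,y0,x1,y1=b;o.append(cv2.resize(I[y0:y1,x0:x1],(400,400),interpolation=cv2.INTER_CUBIC))
    print(n,[(round(d["p"],2),[round(float(v)) for v in d["location"]]) for d in r.landmark_of(n,"valve")])
cv2.imwrite(f"pics/{sys.argv[1]}.png",np.hstack(o))
print(r.observe()["tool_pos"])
E
python3 look.py push1
```

```text
top [(0.85, [670, -17, 9])]
scene [(0.95, [672, -16, 9])]
[6.97469946e+02 3.09283227e-01 8.46545659e+00]
```

View pics/push1.png

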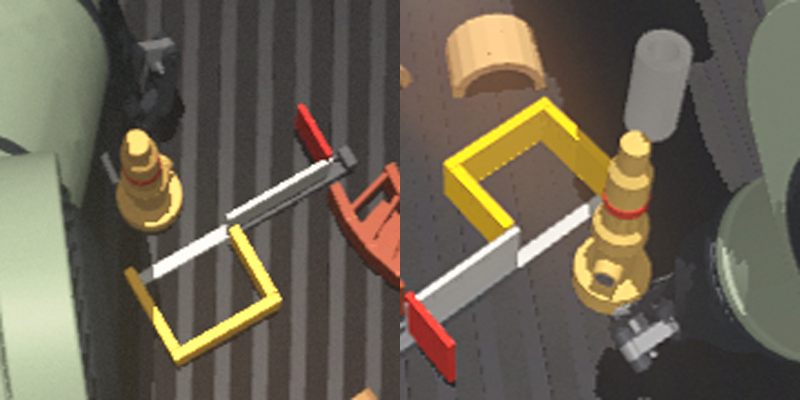

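Left half: the valve is upright with its foot at about (150,205), and heads straight for the mouth between the finger tips. It sits at (671,-17), about 89 mm from its goal and 1 mm off the axis.

Request:
{"op": "carry_out", "data": {"moves": [{"slide":[-0.006,-0.0034,0],"twist":[0,0,0],"claw":0.3},{"slide":[-0.006,-0.0034,0],"twist":[0,0,0],"claw":0.3},{"slide":[-0.006,-0.0034,0],"twist":[0,0,0],"claw":0.3},{"slide":[-0.006,-0.0034,0],"twist":[0,0,0],"claw":0.3},{"slide":[-0.006,-0.0034,0],"twist":[0,0,0],"claw":0.3}]}}

```text
t: 7.32
tool_pos: [667.3, -16.7, 8.4]
tool_rot: [3.141, 0.446, 0.521]
contact_force: [2.3, 1.7, -0.1]
gripper_width: 25.4
grip_force: 1.6
```

Request:
{"op": "carry_out", "data": {"moves": [{"slide":[-0.006,-0.0034,0],"twist":[0,0,0],"claw":0.3},{"slide":[-0.006,-0.0034,0],"twist":[0,0,0],"claw":0.3},{"slide":[-0.006,-0.0034,0],"twist":[0,0,0],"claw":0.3},{"slide":[-0.006,-0.0034,0],"twist":[0,0,0],"claw":0.3},{"slide":[-0.006,-0.0034,0],"twist":[0,0,0],"claw":0.3}]}}

```text
t: 7.95
tool_pos: [637.3, -33.7, 8.4]
tool_rot: [3.141, 0.446, 0.521]
contact_force: [2.8, 1.5, 0.1]
gripper_width: 25.5
grip_force: 1.6
```

```bash
python3 look.py push2
```

```text
top [(0.85, [611, -54, 5])]
scene [(0.65, [612, -50, 5]), (0.3, [542, 46, 2])]
[637.37989279 -33.71841317   8.40002652]
```

View pics/push2.png

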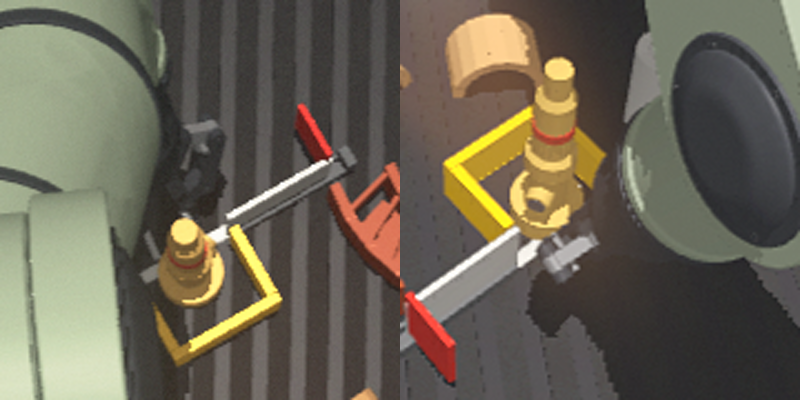

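The valve is upright inside the mouth, foot at about (190,280) in the left half, with roughly 20 mm to go. I'll slow down.

Request:
{"op": "carry_out", "data": {"moves": [{"slide":[-0.0026,-0.0015,0],"twist":[0,0,0],"claw":0.3},{"slide":[-0.0026,-0.0015,0],"twist":[0,0,0],"claw":0.3},{"slide":[-0.0026,-0.0015,0],"twist":[0,0,0],"claw":0.3},{"slide":[-0.0026,-0.0015,0],"twist":[0,0,0],"claw":0.3}]}}

```text
t: 8.65
tool_pos: [627.1, -39.5, 8.4]
tool_rot: [3.141, 0.446, 0.521]
contact_force: [3.1, 1.1, -0.8]
gripper_width: 25.4
grip_force: 1.4
```

Request:
{"op": "carry_out", "data": {"moves": [{"slide":[-0.0017,-0.001,0],"twist":[0,0,0],"claw":0.3},{"slide":[-0.0017,-0.001,0],"twist":[0,0,0],"claw":0.3}]}}

```text
t: 8.9
tool_pos: [623.8, -41.5, 8.4]
tool_rot: [3.141, 0.446, 0.521]
contact_force: [3.0, 2.3, -0.4]
gripper_width: 25.3
grip_force: 1.4
```

Request:
{"op": "carry_out", "data": {"moves": [{"slide":[-0.0017,-0.001,0],"twist":[0,0,0],"claw":0.3}]}}

```text
t: 9.02
tool_pos: [622.1, -42.5, 8.4]
tool_rot: [3.141, 0.446, 0.521]
contact_force: [2.4, 1.7, -1.0]
gripper_width: 25.5
grip_force: 1.4
```

Request:
{"op": "carry_out", "data": {"moves": [{"slide":[-0.0017,-0.001,0],"twist":[0,0,0],"claw":0.3}]}}

```text
t: 9.15
tool_pos: [620.4, -43.5, 8.4]
tool_rot: [3.141, 0.446, 0.521]
contact_force: [3.1, 2.5, -1.2]
gripper_width: 25.5
grip_force: 1.4
```

Request:
{"op": "carry_out", "data": {"moves": [{"slide":[-0.0013,-0.0008,0],"twist":[0,0,0],"claw":0.3}]}}

```text
t: 9.28
tool_pos: [619.1, -44.3, 8.4]
tool_rot: [3.141, 0.446, 0.521]
contact_force: [1.8, 1.1, -0.3]
gripper_width: 25.6
grip_force: 1.4
```

Request:
{"op": "carry_out", "data": {"moves": [{"slide":[-0.0009,-0.0005,0],"twist":[0,0,0],"claw":0.3}]}}

```text
t: 9.4
tool_pos: [618.2, -44.8, 8.4]
tool_rot: [3.141, 0.446, 0.521]
contact_force: [3.0, 1.1, -0.6]
gripper_width: 25.7
grip_force: 1.4
```

Request:
{"op": "carry_out", "data": {"moves": [{"slide":[-0.0009,-0.0005,0],"twist":[0,0,0],"claw":0.3}]}}

```text
t: 9.52
tool_pos: [617.4, -45.3, 8.4]
tool_rot: [3.141, 0.446, 0.521]
contact_force: [2.8, 1.6, 0.0]
gripper_width: 25.9
grip_force: 1.4
```

Request:
{"op": "carry_out", "data": {"moves": [{"slide":[-0.0009,-0.0005,0],"twist":[0,0,0],"claw":0.3}]}}

```text
t: 9.65
tool_pos: [616.5, -45.7, 8.4]
tool_rot: [3.141, 0.446, 0.521]
contact_force: [5.3, 2.1, -0.5]
gripper_width: 25.8
grip_force: 2.4
```

Request:
{"op": "carry_out", "data": {"moves": [{"slide":[-0.0009,-0.0005,0],"twist":[0,0,0],"claw":0.3}]}}

```text
t: 9.78
tool_pos: [616.2, -45.8, 8.4]
tool_rot: [3.141, 0.444, 0.521]
contact_force: [7.8, 3.7, -1.1]
gripper_width: 25.6
grip_force: 4.1
```

The force has doubled and the TCP has stalled, so the foot is against the rail. I back straight out, then rise.

Request:
{"op": "carry_out", "data": {"moves": [{"slide":[0.003,0.0017,0],"twist":[0,0,0],"claw":0.3},{"slide":[0.006,0.0034,0],"twist":[0,0,0],"claw":0.3},{"slide":[0.012,0.007,0],"twist":[0,0,0],"claw":0.3},{"slide":[0.02,0.0115,0],"twist":[0,0,0],"claw":0.2},{"slide":[0.02,0.0115,0],"twist":[0,0,0],"claw":0.0}]}}

```text
t: 10.4
tool_pos: [677.1, -10.8, 8.3]
tool_rot: [3.141, 0.446, 0.521]
contact_force: [-0.4, 0.0, -0.1]
gripper_width: 0.9
grip_force: 0.0
```

Request:
{"op": "carry_out", "data": {"moves": [{"slide":[0,0,0.04],"twist":[0,0,0],"claw":0},{"slide":[0,0,0.05],"twist":[0,0,0],"claw":0},{"slide":[0,0,0.03],"twist":[0,0,0],"claw":0},{"slide":[0,0,0],"twist":[0,0,0],"claw":0}]}}

```text
t: 10.9
tool_pos: [677.8, -11.1, 130.9]
tool_rot: [3.139, 0.443, 0.52]
contact_force: [-0.2, 1.0, -0.4]
gripper_width: -0.1
grip_force: 0.0
```

```bash
python3 look.py done1; python3 - <<'E'
from h import *
p=np.array([593.,-60]);c,s=np.cos(-2.62),np.sin(-2.62)
for n in("top","scene"):
  for k in("keeper_tab",):
    for d in r.landmark_of(n,k):
      q=np.array(d["location"]);e=q[:2]-p;print(n,d["p"],q.round(),(e@[c,s]).round(),(e@[-s,c]).round())
E
```

```text
top [(0.88, [590, -65, 5])]
scene [(0.58, [591, -62, 8])]
[676.07194967 -11.15311428 127.23764814]
top 0.9 [ 718. -141.   39.] -68.0 133.0
top 0.88 [ 239. -304.   20.] 429.0 35.0
scene 0.77 [ 724. -142.   37.] -73.0 136.0
scene 0.72 [ 235. -305.   24.] 433.0 34.0
```

View pics/done1.png

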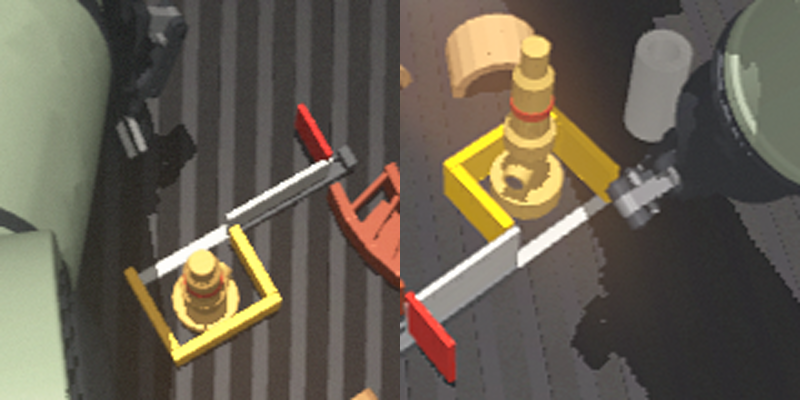

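The valve stands in the berth with its foot at (205,305) in the left half, against the back rail. The tab is at (312,130) in the left half, and both views put its face at about (721,-141). Next I go beyond it.

Request:
{"op": "carry_out", "data": {"moves": [{"slide":[0.0154,-0.041,0],"twist":[0,0,0],"claw":0},{"slide":[0.0154,-0.041,0],"twist":[0,0,0],"claw":0},{"slide":[0.0154,-0.041,0],"twist":[0,0,0],"claw":0},{"slide":[0.0154,-0.041,0],"twist":[0,0,0],"claw":0},{"slide":[0,0,0],"twist":[0,0,0],"claw":0}]}}

```text
t: 11.82
tool_pos: [737.7, -179.4, 127.0]
tool_rot: [3.14, 0.448, 0.516]
contact_force: [-1.0, 0.1, -0.1]
gripper_width: 0.1
grip_force: 0.0
```

Request:
{"op": "carry_out", "data": {"moves": [{"slide":[0,0,-0.04],"twist":[0,0,0],"claw":0},{"slide":[0,0,-0.04],"twist":[0,0,0],"claw":0},{"slide":[0,0,-0.015],"twist":[0,0,0],"claw":0},{"slide":[0,0,0],"twist":[0,0,0],"claw":0},{"slide":[0,0,0],"twist":[0,0,0],"claw":0}]}}

```text
t: 12.45
tool_pos: [739.1, -175.2, 35.2]
tool_rot: [3.139, 0.444, 0.52]
contact_force: [-0.7, -1.3, 0.6]
gripper_width: -0.0
grip_force: 0.0
```

```bash
sed -i 's/(215,20,395,200)/(260,30,440,210)/;s/(290,230,450,390)/(210,260,370,420)/' look.py; python3 look.py tab1
```

```text
top []
scene []
[ 738.70196772 -175.18183037   34.52033251]
```

View pics/tab1.png

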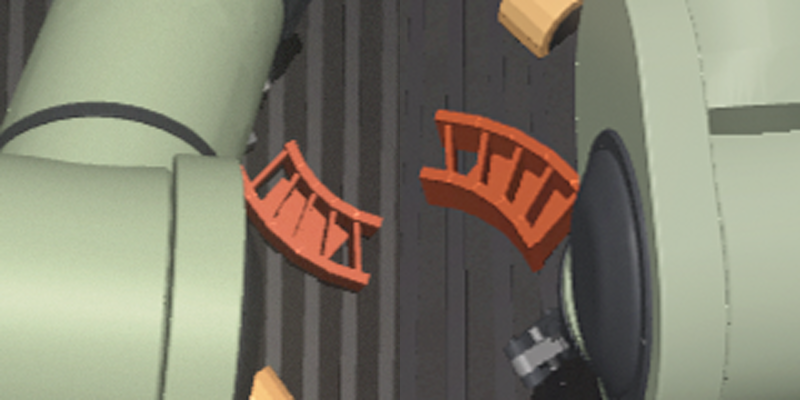

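The arm hides the tab, but the fingertips at (540,355) are well clear of the nozzle and on the tab's outer side. I push towards the berth's -y and follow the force.

Request:
{"op": "carry_out", "data": {"moves": [{"slide":[-0.003,0.0052,0],"twist":[0,0,0],"claw":0},{"slide":[-0.003,0.0052,0],"twist":[0,0,0],"claw":0},{"slide":[-0.003,0.0052,0],"twist":[0,0,0],"claw":0},{"slide":[-0.003,0.0052,0],"twist":[0,0,0],"claw":0},{"slide":[-0.003,0.0052,0],"twist":[0,0,0],"claw":0}]}}

```text
t: 13.28
tool_pos: [723.0, -149.0, 33.4]
tool_rot: [3.14, 0.446, 0.521]
contact_force: [0.0, -0.7, -0.7]
gripper_width: 0.4
grip_force: 0.7
```

Request:
{"op": "carry_out", "data": {"moves": [{"slide":[-0.004,0.007,0],"twist":[0,0,0],"claw":0},{"slide":[-0.004,0.007,0],"twist":[0,0,0],"claw":0},{"slide":[-0.004,0.007,0],"twist":[0,0,0],"claw":0},{"slide":[-0.004,0.007,0],"twist":[0,0,0],"claw":0},{"slide":[-0.004,0.007,0],"twist":[0,0,0],"claw":0}]}}

```text
t: 13.9
tool_pos: [702.9, -113.6, 33.3]
tool_rot: [3.141, 0.446, 0.521]
contact_force: [-0.8, -1.1, 0.1]
gripper_width: 0.1
grip_force: 0.7
```

Request:
{"op": "carry_out", "data": {"moves": [{"slide":[-0.0035,0.006,0],"twist":[0,0,0],"claw":0},{"slide":[-0.0035,0.006,0],"twist":[0,0,0],"claw":0},{"slide":[-0.0035,0.006,0],"twist":[0,0,0],"claw":0},{"slide":[-0.0035,0.006,0],"twist":[0,0,0],"claw":0},{"slide":[-0.0025,0.0043,0],"twist":[0,0,0],"claw":0}]}}

```text
t: 14.52
tool_pos: [686.5, -85.3, 33.4]
tool_rot: [3.141, 0.446, 0.521]
contact_force: [0.3, -1.3, -0.4]
gripper_width: 0.1
grip_force: 0.7
```

Request:
{"op": "carry_out", "data": {"moves": [{"slide":[-0.0015,0.0026,0],"twist":[0,0,0],"claw":0},{"slide":[-0.0015,0.0026,0],"twist":[0,0,0],"claw":0}]}}

```text
t: 14.78
tool_pos: [684.2, -81.6, 33.5]
tool_rot: [3.139, 0.445, 0.52]
contact_force: [10.0, -11.9, -5.8]
gripper_width: -0.3
grip_force: 7.6
```

Request:
{"op": "carry_out", "data": {"moves": [{"slide":[-0.001,0.0017,0],"twist":[0,0,0],"claw":0}]}}

```text
t: 14.9
tool_pos: [684.2, -81.4, 33.6]
tool_rot: [3.135, 0.444, 0.518]
contact_force: [16.5, -17.8, -7.4]
gripper_width: -0.2
grip_force: 11.4
```

The force rises steeply, so this should be the stop. I back off along +y, rise and look.

Request:
{"op": "carry_out", "data": {"moves": [{"slide":[0.003,-0.0052,0],"twist":[0,0,0],"claw":0},{"slide":[0.01,-0.017,0],"twist":[0,0,0],"claw":0},{"slide":[0.02,-0.03,0.03],"twist":[0,0,0],"claw":0},{"slide":[0.02,-0.04,0.04],"twist":[0,0,0],"claw":0},{"slide":[0.02,-0.04,0.04],"twist":[0,0,0],"claw":0}]}}

```text
t: 15.52
tool_pos: [756.1, -212.0, 144.9]
tool_rot: [3.141, 0.445, 0.521]
contact_force: [0.0, -0.1, 0.6]
gripper_width: -0.3
grip_force: 0.0
```

Request:
{"op": "carry_out", "data": {"moves": [{"slide":[0,-0.05,0.05],"twist":[0,0,0],"claw":0},{"slide":[0,-0.06,0.05],"twist":[0,0,0],"claw":0},{"slide":[0,-0.06,0.02],"twist":[0,0,0],"claw":0},{"slide":[0,-0.06,0],"twist":[0,0,0],"claw":0},{"slide":[0,0,0],"twist":[0,0,0],"claw":0}]}}

```text
t: 16.15
tool_pos: [743.6, -369.9, 230.2]
tool_rot: [-3.139, 0.444, 0.487]
contact_force: [-0.4, 0.3, -0.6]
gripper_width: 0.1
grip_force: 0.0
```

```bash
python3 - <<'E'
from h import *
p=np.array([593.,-60]);c,s=np.cos(-2.62),np.sin(-2.62)
o=[]
for n,b in(("top",(230,70,410,250)),("scene",(230,230,390,390))):
    I=r.capture(n);x0,y0,x1,y1=b;o.append(cv2.resize(I[y0:y1,x0:x1],(400,400),interpolation=cv2.INTER_CUBIC))
    for k in("keeper_tab","valve","keeper"):
      for d in (r.find_in if k=="keeper" else r.landmark_of)(n,k):
        q=np.array(d["location"]);e=q[:2]-p;print(n,k,round(d["p"],2),q.round(),(e@[c,s]).round(),(e@[-s,c]).round())
cv2.imwrite("pics/end.png",np.hstack(o))
E
```

```text
top keeper_tab 0.81 [ 236. -305.   18.] 432.0 34.0
top keeper_tab 0.44 [675. -70.  40.] -66.0 49.0
top keeper 0.8 [ 218. -287.   30.] 438.0 10.0
top keeper 0.55 [616. -24.  50.] -38.0 -19.0
scene keeper_tab 0.84 [680. -70.  38.] -70.0 52.0
scene keeper_tab 0.71 [543.  44.   0.] -9.0 -115.0
scene keeper_tab 0.69 [ 235. -304.   23.] 432.0 34.0
scene valve 0.69 [592. -60.   5.] 1.0 -0.0
scene valve 0.69 [ 637. -217.    4.] 40.0 158.0
scene valve 0.52 [ 677. -125.   16.] -41.0 98.0
scene keeper 0.85 [ 209. -281.   18.] 443.0 -0.0
scene keeper 0.74 [638. -61.  40.] -38.0 24.0
scene keeper 0.24 [608. -66. 103.] -10.0 13.0
```

View pics/end.png

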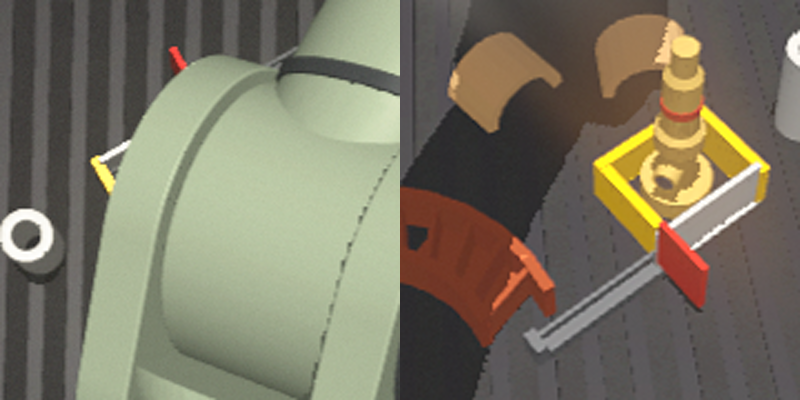

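The door's end is at (762,168), at the near side wall, and the tab is at y = 50 mm where the shut door's edge should be, so the door is on its stop. The valve stands at the back rail, the bystanders I can see are in place, and the arm is clear.

```bash
python3 -c "
from workcell import r
print(r.close_job())"
```

```text
the job is handed in; nothing more can be done
None
```

The valve stands upright against the berth's back rail, the keeper door is shut on its stop, and the job is handed in at about 16 s; the hand-in returned no verdict, so these rest on my last pictures and force readings.

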